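Move three boards on round the rework loop

TASK

Move the three power-supply boards on by one step of the rework loop: the failed board from the test jig to the hot plate, the reworked board from the hot plate to the cooling stand, and the cooled board from the cooling stand to the test jig. All three stations are taken, so use the empty tray to park a board, but not the hot one: it goes straight from the hot plate to the cooling stand without being set down anywhere else. Keep the boards level, set each down gently, flat, centred and square on its station, and leave the flux jar and the solder spool where they are.

Things in the scene. Friction and masses are not known exactly. Their poses are not given: they have to be found in the camera images.
- board_transformer: Loose, 0.2 kg. The failed board, on the test jig at the start. Tall part in its middle, to grip: transformer, dark core, yellow winding, 36 (x) by 34 (y) mm, grip across y, top 38 mm above the origin. Green board 100 (x) by 70 (y) by 2 mm; other parts under 8 mm high beside the tall part (+-y), up to 20 mm near the x ends. Origin: centre of the underside, z up. Either way round is good.
- board_heatsink: Loose, 0.16 kg. The HOT board, on the hot plate at the start. Tall part in its middle, to grip: bare finned heat sink 40 (x) by 30 (y) mm, grip across y, top 40 mm above the origin. Green board 100 (x) by 70 (y) by 2 mm; other parts under 8 mm high beside the tall part (+-y), up to 20 mm near the x ends. Origin: centre of the underside, z up. Either way round is good.
- board_capacitor: Loose, 0.15 kg. The cooled board, on the cooling stand at the start. Tall part in its middle, to grip: one black capacitor can, diameter 30 mm, top 42 mm above the origin. Green board 100 (x) by 70 (y) by 2 mm; other parts under 8 mm high beside the tall part (+-y), up to 20 mm near the x ends. Origin: centre of the underside, z up. Either way round is good.
- hot_plate: Fixed. Small board heater: grey housing 150 by 112 mm, display and knob on its front (-x), flat aluminium plate 112 (x) by 90 (y) mm on top. Origin on the bench under the plate's centre; plate top 48 mm above it. A board lies flat on the plate, centred, its x along the heater's x.
- cooling_stand: Fixed. Bare aluminium block 130 (x) by 96 (y) mm with upright fins along x; a black fan 60 mm wide, 58 mm tall stands at its +x end, 66 mm from the centre. Origin on the bench under the block's centre; fin tops 45 mm above it. A board lies flat on the fins, centred, its x along the stand's x.
- test_jig: Fixed. Grey box 150 by 112 mm, black top plate, four white pillars of 12 mm diameter at x +-36, y +-24 mm, thin brass pins (lower) between them, sockets on its front (-x). Origin on the bench under the centre of the pillars; pillar tops 50 mm above it. A board lies flat on the four pillars, centred, its x along the jig's x, either way round (mirrored contacts).
- parking_tray: Fixed. Empty black plastic tray 146 (x) by 114 (y) mm, rim 12 mm high: the free spot for a board that is not hot. Origin on the bench under its centre; its floor is 3 mm above the origin.
- flux_jar: Loose bystander. Amber jar with a metal lid, diameter 52 mm, 42 mm tall. Origin: centre of its underside.
- solder_spool: Loose bystander. Spool of solder wire standing on its flange, diameter 60 mm, 44 mm tall. Origin: centre of its underside.
There are look-alikes about, which are no part of the job. Leave any purple look-alike of the board_capacitor alone.

How it is judged:
By the outcome, as a careful person would: the job done as asked, in the order asked, and still so for the second after the job is handed in, with the robot touching nothing.
It also fails if it takes over 128 s, if anything falls off the work surface, if the arm or the gripper's body presses on something with over 40 N, if the wrist force passes 120 N, or if a joint passes its speed limit or range.

ROBOT

A 7-joint arm with a two-finger parallel gripper is mounted at the origin on the work surface. World frame = base frame: x ahead of the robot, y to its left, z up, the work surface at z = 0. Lengths are in m, angles in rad, forces in N, time in s.
With the tool pointing down it reaches from about 0.4 to 0.85 m from the base axis. Payload 4.5 kg.
Tool frame: the origin (TCP) lies where the fingers leave the gripper's body, on its centre line; the fingertips stand 64 mm ahead of it and the grasp point (between the pads) lies 45 mm ahead of it; z points along the fingers, y is the line along which they close (so a half turn about z gives the same grasp; the last joint's range is limited). The gripper opens to 88 mm and grips with 3 to 60 N. Pads are 18 mm wide; open, the fingers measure 123 mm over their backs; the gripper's body (75 mm by 187 mm) begins 45 mm behind the grasp point.
Start: joints at [1.355, 0.689, -0.195, 1.565, 0.157, 0.902, -0.215], TCP at [0.155, -0.606, 0.303] pointing down, gripper open.
Joint ranges: [-3.01, 3.01], [-0.46, 2.08], [-1.47, 1.51], [0.13, 2.56], [-1, 4.14], [0.04, 2.09], [-2.66, 2.66]. Speed limits (rad/s): [2.57, 2.57, 3.14, 3.14, 3.14, 3.14, 3.14].

INTERFACE

Orientations are given as a unit quaternion [x, y, z, w].
In Python, from plant import r gives the robot as it stands.
- The arm moves only by the tool play_rows, never from a script. Its arguments are lists of equal length, an entry for each row: "translation": the shift along the tool's x, y, z in m, a list of three; "delta_rot": the turn, a rotation vector about the tool's x, y, z in degrees, a list of three; "grip": the opening, from -1 (shut) to 1 (fully open). In form: {"translation": [[x, y, z], ...], "delta_rot": [[rx, ry, rz], ...], "grip": [grip, ...]}. A call has 1 to 20 rows; each row shifts and turns the commanded pose from where the row before left it, along the tool's axes as they then stand; what a row does not reach is not made up. A row lasts 1/8 s, in which the tool goes at most 62.5 mm and 10.7 degrees, less where a joint would pass 70% of its speed; a pose out of reach is approached as far as the arm can. A call with a gripper value outside its range is refused whole. The fingers move at their own pace and stop on an object; "squeeze" is the grip in N (left out, the last holds). Time passes only in rows, so rows that do not move let the fingers close. It gives the time, the measured TCP pose, the force, the opening and the grip force at its end, in the units of the state.
- r.get_state(): the state, without advancing time (a new reading comes with each control period).
- r.snapshot(name): name is "scene" or "side" or "wrist"; returns the picture (400x640x3 uint8, blue, green, red); there is no depth.
- r.get_calibration(name): a dict with "intrinsics" (3x3 intrinsics, pixels), "eye" and "rotation" of the camera in the world. Camera axes: x right, y up, looking along -z (the intrinsics and any distortion apply to the point x, -y, -z); pixel columns grow to the right and rows downward; lengths in m; the calibration is good to about 2 mm. The wrist camera is an equidistant fisheye: a pixel r from the principal point sees the ray r / f radians off the axis. A picture is of the moment at which its call begins: read the wrist's pose just before it. get_calibration takes no time and is no camera call; for the wrist camera it gives the pose at the moment of the call.
- r.finish_job(): hands the job in; it is judged then, once.
Trained networks look in the newest picture that a camera, given by its name, has taken for a name from the list of things; names that differ only in an ending like _2 or _b are one class to them, and where a whole thing is asked for, a point or a joint stands for the part that bears it (a point fixed in the world has none). Each returns a list of dicts, best first, with "confidence" (0 to 1); they miss things now and then, are a little off and sometimes report something else, mostly with a low value. They report only what shows in the picture. A call takes as long as a camera call. They do not tell look-alikes from the thing itself.
- r.look_for(camera, target): "point" ([x, y, z] in m, in world coordinates, good to about 4 mm: the middle of the surface that is visible of it).
- r.silhouettes(camera, target): "pixels" (400x640 bool, what is visible of it).
The state is a dict: "clock": time; "q": joint angles; "qd": joint speeds; "joint_torque": joint torques, N m; "tool_pos": TCP position; "eef_rot": TCP orientation; "contact_force": force on the tool from outside, world axes, zero at the start; "moment": the same for the moment, N m; "opening": opening from 0.0 (shut) to 1.0 (fully open); "finger_force": force on a finger pad.
Only numpy, scipy, OpenCV 4.12 (cv2) and the standard library are available. Lean on these libraries where they do the work, as an engineer would, in place of code of your own. Each camera call takes 0.05 s, during which the arm holds its last target. There are 200 camera calls.

## Working session

There is one attempt and no reset: what is moved stays moved. The work goes in short steps, Python scripts to look and compute and a tool call to move; the robot and the scene stay as the last step left them, time stands still between calls to the robot, and variables do not carry over. Pictures are saved under pics/ and viewed, at most 14 in all, crops included, and the job is handed in when it is done.

Besides the shell and the picture viewer there is one more tool, called after "Request:" by a JSON object that holds its "api" and its "payload", one argument or row to a line. play_rows: Moves the arm, as the interface text tells. Its arguments: {"type":"object","properties":{"translation":{"type":"array","items":{"type":"array","items":{"type":"number"}}},"delta_rot":{"type":"array","items":{"type":"array","items":{"type":"number"}}},"grip":{"type":"array","items":{"type":"number"}},"squeeze":{"type":"number"}},"required":["translation","delta_rot","grip"]}

```bash
ls; mkdir -p pics; python3 - <<'E'
from plant import r
import cv2,numpy as np
s=r.get_state(); print({k:np.round(v,3) for k,v in s.items()})
for c in ("scene","side","wrist"):
    im=r.snapshot(c); cv2.imwrite(f"pics/{c}0.png",im)
    k=r.get_calibration(c); print(c,np.round(k["intrinsics"],1).tolist(),np.round(k["eye"],3),np.round(k["rotation"],3).tolist())
    if c=="wrist": continue
    for n in "board_transformer board_heatsink board_capacitor hot_plate cooling_stand test_jig parking_tray flux_jar solder_spool".split():
        print(c,n,[(np.round(d["point"],3).tolist(),round(d["confidence"],2)) for d in r.look_for(c,n)[:3]])
E
```

```text
pics
{'clock': np.float64(0.0), 'q': array([ 1.355,  0.69 , -0.195,  1.566,  0.157,  0.902, -0.215]), 'qd': array([ 0.001,  0.002, -0.001, -0.   , -0.001, -0.   ,  0.   ]), 'joint_torque': array([-1.0000e-03, -5.2758e+01, -1.2670e+00, -1.5343e+01, -5.3000e-02,
        6.0000e-03,  0.0000e+00]), 'tool_pos': array([ 0.154, -0.605,  0.302]), 'eef_rot': array([ 0.992,  0.125, -0.   , -0.001]), 'contact_force': array([-0.471, -0.161, -0.148]), 'moment': array([ 0.023, -0.013, -0.066]), 'finger_force': np.float64(0.0), 'opening': np.float64(1.001)}
scene [[484.5, 0.0, 319.0], [0.0, 484.5, 202.1], [0.0, 0.0, 1.0]] [ 1.663 -0.503  0.895] [0.391, 0.273, 0.504, 0.72]
scene board_transformer []
scene board_heatsink [([0.465, 0.304, 0.052], 0.86)]
scene board_capacitor [([0.468, -0.514, 0.005], 0.95), ([0.212, -0.282, 0.005], 0.72), ([0.624, -0.123, 0.049], 0.7)]
scene hot_plate [([0.505, 0.287, 0.035], 0.87)]
scene cooling_stand [([0.689, -0.141, 0.031], 0.76), ([0.736, 0.298, 0.042], 0.72)]
scene test_jig [([0.513, -0.36, 0.033], 0.79), ([0.465, 0.305, 0.052], 0.39)]
scene parking_tray [([0.61
[... 295 characters left out ...]
([0.622, 0.126, 0.004], 0.37)]
side board_heatsink [([0.449, 0.322, 0.052], 0.61), ([0.704, -0.308, 0.036], 0.3)]
side board_capacitor [([0.45, 0.164, 0.008], 0.87), ([0.615, -0.42, 0.004], 0.82), ([0.205, -0.268, 0.004], 0.81)]
side hot_plate [([0.41, 0.349, 0.04], 0.83)]
side cooling_stand [([0.619, -0.096, 0.036], 0.61)]
side test_jig [([0.425, -0.308, 0.032], 0.89), ([0.409, 0.348, 0.038], 0.51)]
side parking_tray [([0.622, 0.127, 0.006], 0.76)]
side flux_jar [([0.622, -0.098, 0.035], 0.73), ([0.706, -0.31, 0.039], 0.53)]
side solder_spool [([0.717, 0.306, 0.043], 0.67)]
wrist [[309.7, 0.0, 315.2], [0.0, 309.7, 199.2], [0.0, 0.0, 1.0]] [ 0.218 -0.589  0.384] [-0.103, 0.08, -0.608, 0.783]
```

View pics/scene0.png

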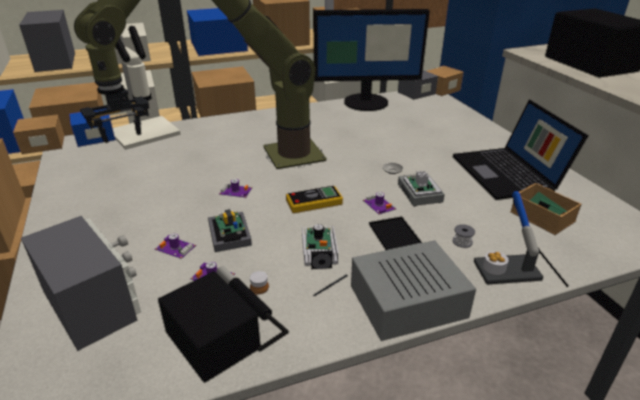

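View pics/side0.png

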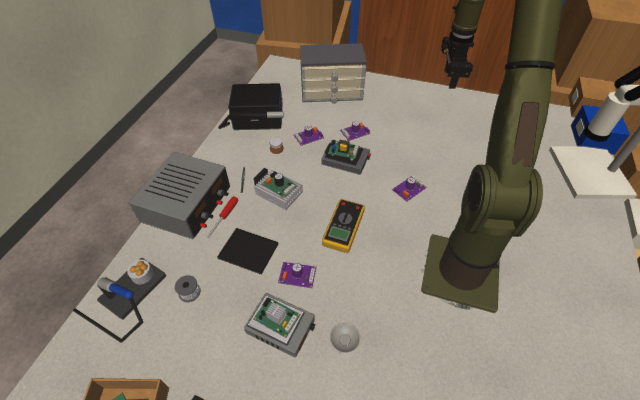

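The scene picture shows the jig with the transformer board near (230,230), the cooling stand with the capacitor board near (320,240), the tray near (395,232), and the hot plate with the heatsink board near (420,185). The side picture agrees: jig (346,155), stand (277,187), tray (248,250), hot plate (280,320). The purple boards are the look-alikes.

```bash
cat > h.py <<'E'
from plant import r
import cv2,numpy as np
from scipy.spatial.transform import Rotation as R
def snap(c,name=None):
    k=r.get_calibration(c); im=r.snapshot(c)
    if name: cv2.imwrite(f"pics/{name}.png",im)
    return im,k
def onplane(c,k,px,z):
    px=np.atleast_2d(px).astype(float); K=k["intrinsics"]
    u=(px-K[:2,2])/[K[0,0],K[1,1]]
    if c=="wrist":
        th=np.linalg.norm(u,axis=1); s=np.sin(th)/np.maximum(th,1e-9)
        d=np.c_[u[:,0]*s,-u[:,1]*s,-np.cos(th)]
    else: d=np.c_[u[:,0],-u[:,1],-np.ones(len(u))]
    d=R.from_quat(k["rotation"]).apply(d) if np.size(k["rotation"])==4 else d@np.array(k["rotation"]).T
    e=np.array(k["eye"]); return (e+d*((z-e[2])/d[:,2])[:,None])[:,:2]
def toimg(c,k,P):
    P=np.atleast_2d(P)-np.array(k["eye"]); p=R.from_quat(k["rotation"]).inv().apply(P); K=k["intrinsics"]
    v=np.c_[p[:,0],-p[:,1]]; z=-p[:,2]; n=np.linalg.norm(v,axis=1)
    u=v*(np.arctan2(n,z)/np.maximum(n,1e-9))[:,None] if c=="wrist" else v/z[:,None]
    return u*[K[0,0],K[1,1]]+K[:2,2]
def move(p,yaw=None):
    """report shift (tool axes) in mm of TCP to p, turn about tool z in deg so tool x has yaw (mod 180)"""
    s=r.get_state(); q=R.from_quat(s["eef_rot"]); x=q.as_matrix()[:,0]; y0=np.degrees(np.arctan2(x[1],x[0]))
    print("tcp",np.round(s["tool_pos"],4),"yaw %.2f"%y0,"tilt",np.round(q.as_matrix()[:2,2],4),"shift",np.round(1000*q.inv().apply(np.array(p)-s["tool_pos"]),1),end=" ")
    if yaw is not None:
        d=(yaw-y0+90)%180-90
        R2=R.from_euler("z",y0+d,degrees=True)*R.from_euler("x",180,degrees=True)
        print("turn tool z %.1f"%-d,"rotvec",np.round((q.inv()*R2).as_rotvec(degrees=True),2),"shift after turn",np.round(1000*R2.inv().apply(np.array(p)-s["tool_pos"]),1))
    else: print()
E
python3 - <<'E'
from h import *
k=r.get_calibration("wrist");s=r.get_state();q=R.from_quat(s["eef_rot"])
print(q.inv().apply(k["eye"]-s["tool_pos"]), q.inv().apply(R.from_quat(k["rotation"]).apply([[0,0,-1],[1,0,0]])))
move([0.40,-0.34,0.30],0)
im,k=snap("scene")
for c,n,z in(("side","parking_tray",.006),("side","cooling_stand",.045),("side","test_jig",.05),("side","hot_plate",.05),("scene","parking_tray",.006)):
    im,k=snap(c)
    for d in r.silhouettes(c,n)[:2]:
        P=onplane(c,k,np.argwhere(d["pixels"])[:,::-1],z); print(c,n,round(d["confidence"],2),cv2.minAreaRect((P*1000).astype(np.float32)))
E
```

```text
[ 0.06592888 -0.00023512 -0.08154472] [[-2.59062518e-01  5.00326354e-04  9.65860426e-01]
 [ 4.82307749e-04  9.99999808e-01 -3.88646629e-04]]
tcp [ 0.1545 -0.6056  0.3027] yaw 14.31 tilt [ 0.     -0.0001] shift [ 303.5 -196.7    2.7] turn tool z 14.3 rotvec [ 1.000e-02 -0.000e+00  1.431e+01] shift after turn [ 245.5 -265.6    2.7]
side parking_tray 0.6 ((623.087890625, 126.3204116821289), (120.01588439941406, 154.30999755859375), 86.2827377319336)
side parking_tray 0.44 ((467.9210205078125, -400.5130615234375), (86.6015853881836, 102.30131530761719), 89.84288024902344)
side cooling_stand 0.78 ((623.4232788085938, -106.35972595214844), (120.9869613647461, 175.7461395263672), 76.08728790283203)
side test_jig 0.8 ((440.609130859375, -311.5406494140625), (133.07301330566406, 156.0696563720703), 86.95582580566406)
side hot_plate 0.58 ((432.2769470214844, 327.6259765625), (119.732177734375, 162.38246154785156), 82.21864318847656)
scene parking_tray 0.63 ((617.4559326171875, 125.61698913574219), (127.17658233642578, 153.5867156982422), 87.76897430419922)
scene parking_tray 0.5 ((623.9805908203125, -117.97358703613281), (101.97443389892578, 170.6215362548828), 71.52464294433594)
```

Request:
{"api": "play_rows", "payload": {
  "translation": [
    [0.03, -0.0156, 0],
    [0.03, -0.0156, 0],
    [0.03, -0.0156, 0],
    [0.03, -0.0156, 0],
    [0.03, -0.0156, 0],
    [0.03, -0.0156, 0],
    [0.03, -0.0156, 0],
    [0.03, -0.0156, 0],
    [0.03, -0.0156, 0],
    [0.03, -0.0156, 0],
    [0.03, -0.0156, 0],
    [0.03, -0.0156, 0],
    [0, 0, 0],
    [0, 0, 0],
    [0, 0, 0]
  ],
  "delta_rot": [
    [0, 0, 0],
    [0, 0, 0],
    [0, 0, 0],
    [0, 0, 0],
    [0, 0, 0],
    [0, 0, 0],
    [0, 0, 0],
    [0, 0, 0],
    [0, 0, 0],
    [0, 0, 0],
    [0, 0, 0],
    [0, 0, 0],
    [0, 0, 0],
    [0, 0, 0],
    [0, 0, 0]
  ],
  "grip": [1, 1, 1, 1, 1, 1, 1, 1, 1, 1, 1, 1, 1, 1, 1]
}}

```text
clock: 3.48
tool_pos: [0.4559, -0.3365, 0.3027]
eef_rot: [0.992, 0.123, -0.0, 0.0]
contact_force: [1.1, 0.5, -0.1]
opening: 1.002
finger_force: 0.0
```

```bash
cat >> h.py <<'E'
def green(im):
    h=cv2.cvtColor(im,cv2.COLOR_BGR2HSV); return cv2.inRange(h,(40,70,40),(90,255,255))
def board(c,k,im,z,near,rad=.09,mask=None,ksz=5):
    m=green(im) if mask is None else mask
    P=onplane(c,k,np.argwhere(m>0)[:,::-1],z); P=P[np.linalg.norm(P-near,axis=1)<rad]
    # rasterise at 0.5 mm, clean, fit rectangle
    g=np.zeros((600,600),np.uint8); i=np.round((P-near)/.0005+300).astype(int); i=i[((i>=0)&(i<600)).all(1)]; g[i[:,1],i[:,0]]=255
    g=cv2.morphologyEx(g,cv2.MORPH_CLOSE,np.ones((9,9))); g=cv2.morphologyEx(g,cv2.MORPH_OPEN,np.ones((ksz,ksz)))
    cs=max(cv2.findContours(g,cv2.RETR_EXTERNAL,cv2.CHAIN_APPROX_NONE)[0],key=cv2.contourArea)
    (x,y),(w,h),a=cv2.minAreaRect(cs)
    if w<h: w,h,a=h,w,a-90
    return np.array(near)+(np.array([x,y])-300)*.0005,(w*.5,h*.5),(a+90)%180-90
def rect(c,k,cx,yaw,z,w,h):
    a=np.radians(yaw);X=np.array([np.cos(a),np.sin(a)]);Y=np.array([-X[1],X[0]])
    return toimg(c,k,[np.r_[np.array(cx)+sx*w/2*X+sy*h/2*Y,z] for sx,sy in((1,1),(1,-1),(-1,-1),(-1,1))])
E
python3 - <<'E'
from h import *
im,k=snap("wrist","w1"); b=board("wrist",k,im,.052,[.455,-.335]); print(b)
o=im.copy(); cv2.polylines(o,[np.round(rect("wrist",k,b[0],b[2],.052,.1,.07)).astype(int)],True,(0,0,255),1)
cv2.imwrite("pics/w1o.png",o); print(r.get_state()["tool_pos"])
E
```

```text
(array([ 0.45652057, -0.34641147]), (99.87523651123047, 70.23725891113281), 2.862405300140381)
[ 0.45602    -0.33636744  0.30272841]
```

View pics/w1o.png

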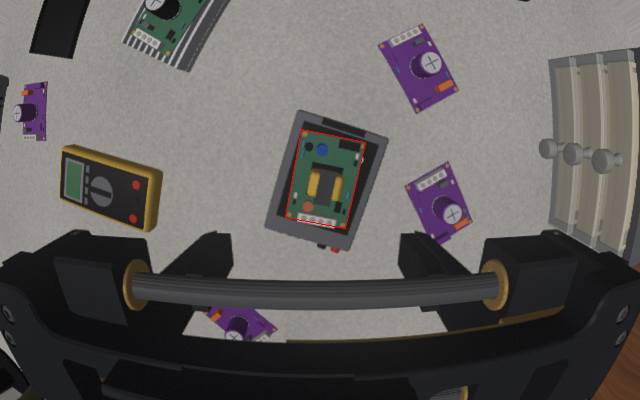

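The red box fits the green transformer board, image centre about (325,178). The jig under it is yawed slightly more than the board. The grasp can go ahead.

```bash
python3 -c "
from h import *
move([.4565,-.3464,.127],2.86)"
```

```text
tcp [ 0.456  -0.3364  0.3027] yaw 14.18 tilt [-0.0006 -0.0006] shift [ -1.9   9.8 175.7] turn tool z 11.3 rotvec [ 0.03  0.04 11.32] shift after turn [ -0.   10.  175.7]
```

Request:
{"api": "play_rows", "payload": {
  "translation": [
    [0, 0, 0],
    [0, 0, 0],
    [0, 0.005, 0],
    [0, 0.005, 0],
    [0, 0, 0.03],
    [0, 0, 0.03],
    [0, 0, 0.03],
    [0, 0, 0.03],
    [0, 0, 0.025],
    [0, 0, 0.015],
    [0, 0, 0.01],
    [0, 0, 0.0055],
    [0, 0, 0],
    [0, 0, 0],
    [0, 0, 0],
    [0, 0, 0]
  ],
  "delta_rot": [
    [0, 0, 5.7],
    [0, 0, 5.6],
    [0, 0, 0],
    [0, 0, 0],
    [0, 0, 0],
    [0, 0, 0],
    [0, 0, 0],
    [0, 0, 0],
    [0, 0, 0],
    [0, 0, 0],
    [0, 0, 0],
    [0, 0, 0],
    [0, 0, 0],
    [0, 0, 0],
    [0, 0, 0],
    [0, 0, 0]
  ],
  "grip": [1, 1, 1, 1, 1, 1, 1, 1, 1, 1, 1, 1, 1, 1, 1, 1],
  "squeeze": 12
}}

```text
clock: 5.52
tool_pos: [0.4577, -0.3453, 0.1275]
eef_rot: [1.0, 0.026, 0.0, 0.0]
contact_force: [-0.1, -0.7, 0.3]
opening: 0.997
finger_force: 0.0
```

```bash
python3 - <<'E'
from h import *
move([.4565,-.3464,.127],2.86)
im,k=snap("wrist","w2")
E
```

```text
tcp [ 0.4577 -0.3453  0.1275] yaw 3.02 tilt [ 0.0004 -0.0004] shift [-1.3  1.   0.5] turn tool z 0.2 rotvec [ 0.02 -0.02  0.16] shift after turn [-1.3  1.   0.5]
```

View pics/w2.png

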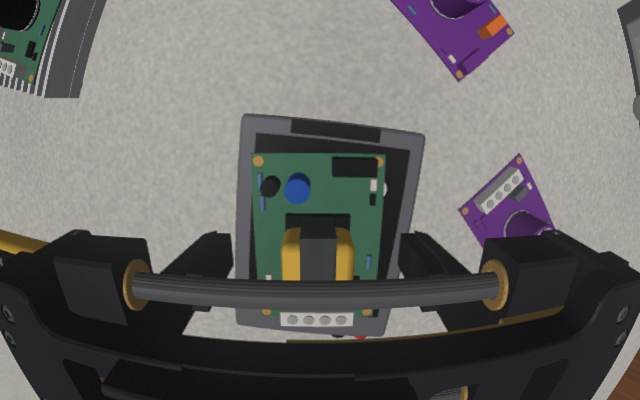

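The fingers straddle the yellow and black transformer (about (318,255)) evenly, and the pads are clear of the board. I'll close and lift.

Request:
{"api": "play_rows", "payload": {
  "translation": [
    [0, 0, 0],
    [0, 0, 0],
    [0, 0, 0],
    [0, 0, 0],
    [0, 0, 0],
    [0, 0, 0],
    [0, 0, 0],
    [0, 0, 0],
    [0, 0, 0],
    [0, 0, -0.003],
    [0, 0, -0.01],
    [0, 0, -0.02],
    [0, 0, -0.03],
    [0, 0, -0.03],
    [0, 0, -0.02],
    [0, 0, 0],
    [0, 0, 0]
  ],
  "delta_rot": [
    [0, 0, 0],
    [0, 0, 0],
    [0, 0, 0],
    [0, 0, 0],
    [0, 0, 0],
    [0, 0, 0],
    [0, 0, 0],
    [0, 0, 0],
    [0, 0, 0],
    [0, 0, 0],
    [0, 0, 0],
    [0, 0, 0],
    [0, 0, 0],
    [0, 0, 0],
    [0, 0, 0],
    [0, 0, 0],
    [0, 0, 0]
  ],
  "grip": [0.2, -0.1, -1, -1, -1, -1, -1, -1, -1, -1, -1, -1, -1, -1, -1, -1, -1],
  "squeeze": 15
}}

```text
clock: 7.7
tool_pos: [0.4571, -0.3449, 0.2397]
eef_rot: [1.0, 0.026, -0.001, -0.0]
contact_force: [-0.1, 0.4, -1.6]
opening: 0.383
finger_force: 15.0
```

```bash
python3 - <<'E'
from h import *
# tray fit from wrist later; yaw guess
move([.620,.126,.240],-3)
im,k=snap("wrist","w3"); s=r.get_state()
b=board("wrist",k,im,s["tool_pos"][2]-.076+.002,s["tool_pos"][:2],ksz=5); print(b)
E
```

```text
tcp [ 0.4571 -0.3449  0.2397] yaw 3.02 tilt [-0.0011  0.0007] shift [ 1.875e+02 -4.616e+02 -2.000e-01] turn tool z 6.0 rotvec [-0.04  0.06  6.02] shift after turn [ 1.380e+02 -4.787e+02 -3.000e-01]
(array([ 0.48368945, -0.34353348]), (68.48820495605469, 43.617889404296875), -87.24751448631287)
```

Request:
{"api": "play_rows", "payload": {
  "translation": [
    [0.0125, -0.0308, 0],
    [0.0125, -0.0308, 0],
    [0.0125, -0.0308, 0],
    [0.0125, -0.0308, 0],
    [0.0125, -0.0308, 0],
    [0.0125, -0.0308, 0],
    [0.0125, -0.0308, 0],
    [0.0125, -0.0308, 0],
    [0.0125, -0.0308, 0],
    [0.0125, -0.0308, 0],
    [0.0125, -0.0308, 0],
    [0.0125, -0.0308, 0],
    [0.0125, -0.0308, 0],
    [0.0125, -0.0308, 0],
    [0.0125, -0.0308, 0],
    [0, 0, 0],
    [0, 0, 0],
    [0, 0, 0],
    [0, 0, 0]
  ],
  "delta_rot": [
    [0, 0, 0],
    [0, 0, 0],
    [0, 0, 0],
    [0, 0, 0],
    [0, 0, 0],
    [0, 0, 0],
    [0, 0, 0],
    [0, 0, 0],
    [0, 0, 0],
    [0, 0, 0],
    [0, 0, 0],
    [0, 0, 0],
    [0, 0, 0],
    [0, 0, 0],
    [0, 0, 0],
    [0, 0, 3],
    [0, 0, 3],
    [0, 0, 0],
    [0, 0, 0]
  ],
  "grip": [-1, -1, -1, -1, -1, -1, -1, -1, -1, -1, -1, -1, -1, -1, -1, -1, -1, -1, -1]
}}

```text
clock: 10.12
tool_pos: [0.6202, 0.1259, 0.2395]
eef_rot: [1.0, -0.026, -0.001, 0.0]
contact_force: [0.4, -0.5, -1.7]
opening: 0.383
finger_force: 15.0
```

```bash
python3 - <<'E'
from h import *
im,k=snap("wrist","w4")
o=im.copy(); cv2.polylines(o,[np.round(rect("wrist",k,[.620,.126],-3,.012,.146,.114)).astype(int)],True,(0,0,255),1)
cv2.imwrite("pics/w4o.png",o); move([.620,.126,.081],-3); print(r.get_state()["opening"])
E
```

```text
tcp [0.6203 0.1259 0.2397] yaw -2.95 tilt [-0.001  -0.0003] shift [ -0.2  -0.2 158.7] turn tool z 0.0 rotvec [0.02 0.06 0.05] shift after turn [-3.000e-01 -1.000e-01  1.587e+02]
0.3786910294062013
```

View pics/w4o.png

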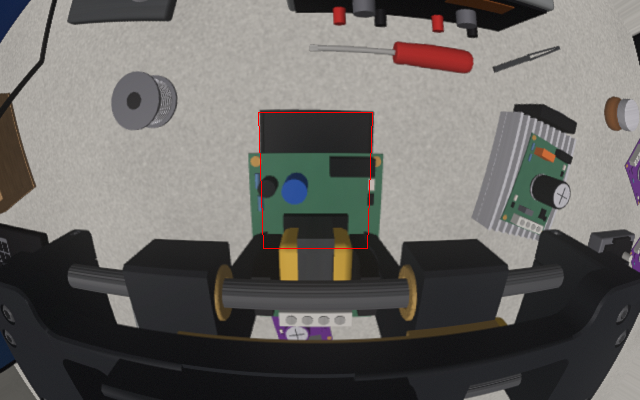

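The red box predicted for the tray lies on its black outline (260–372, 112), so the tray pose is good. I'll lower the board there.

Request:
{"api": "play_rows", "payload": {
  "translation": [
    [0, 0, 0.03],
    [0, 0, 0.03],
    [0, 0, 0.03],
    [0, 0, 0.03],
    [0, 0, 0.02],
    [0, 0, 0.008],
    [0, 0, 0.004],
    [0, 0, 0.002],
    [0, 0, 0.002],
    [0, 0, 0.0015],
    [0, 0, 0.001],
    [0, 0, 0],
    [0, 0, 0]
  ],
  "delta_rot": [
    [0, 0, 0],
    [0, 0, 0],
    [0, 0, 0],
    [0, 0, 0],
    [0, 0, 0],
    [0, 0, 0],
    [0, 0, 0],
    [0, 0, 0],
    [0, 0, 0],
    [0, 0, 0],
    [0, 0, 0],
    [0, 0, 0],
    [0, 0, 0]
  ],
  "grip": [-1, -1, -1, -1, -1, -1, -1, -1, -1, -1, -1, -1, -1]
}}

```text
clock: 11.8
tool_pos: [0.6206, 0.126, 0.0817]
eef_rot: [1.0, -0.026, 0.0, 0.0]
contact_force: [0.4, 0.2, -1.8]
opening: 0.384
finger_force: 15.0
```

Request:
{"api": "play_rows", "payload": {
  "translation": [
    [0, 0, 0.0006],
    [0, 0, 0.0006],
    [0, 0, 0.0003],
    [0, 0, 0]
  ],
  "delta_rot": [
    [0, 0, 0],
    [0, 0, 0],
    [0, 0, 0],
    [0, 0, 0]
  ],
  "grip": [-1, -1, -1, -1]
}}

```text
clock: 12.3
tool_pos: [0.6205, 0.126, 0.0803]
eef_rot: [1.0, -0.026, -0.0, 0.0]
contact_force: [-1.4, -0.3, -1.6]
opening: 0.381
finger_force: 15.0
```

Request:
{"api": "play_rows", "payload": {
  "translation": [
    [0, 0, 0.0004],
    [0, 0, 0.0004],
    [0, 0, 0.0004],
    [0, 0, 0]
  ],
  "delta_rot": [
    [0, 0, 0],
    [0, 0, 0],
    [0, 0, 0],
    [0, 0, 0]
  ],
  "grip": [-1, -1, -1, -1]
}}

```text
clock: 12.8
tool_pos: [0.6205, 0.126, 0.0803]
eef_rot: [1.0, -0.026, 0.0, -0.0]
contact_force: [-4.2, -0.4, 8.4]
opening: 0.386
finger_force: 15.0
```

Request:
{"api": "play_rows", "payload": {
  "translation": [
    [0, 0, 0],
    [0, 0, 0],
    [0, 0, 0],
    [0, 0, 0],
    [0, 0, -0.01],
    [0, 0, -0.03],
    [0, 0, -0.04],
    [0, 0, -0.04],
    [0, 0, -0.04],
    [0, 0, -0.02],
    [-0.014, 0.0479, 0],
    [-0.014, 0.0479, 0],
    [-0.014, 0.0479, 0],
    [-0.014, 0.0479, 0],
    [-0.014, 0.0479, 0],
    [-0.014, 0.0479, 0],
    [-0.014, 0.0479, 0],
    [-0.014, 0.0479, 0],
    [-0.014, 0.0479, 0],
    [-0.014, 0.0479, 0]
  ],
  "delta_rot": [
    [0, 0, 0],
    [0, 0, 0],
    [0, 0, 0],
    [0, 0, 0],
    [0, 0, 0],
    [0, 0, 0],
    [0, 0, 0],
    [0, 0, 0],
    [0, 0, 0],
    [0, 0, 0],
    [0, 0, 0],
    [0, 0, 0],
    [0, 0, 0],
    [0, 0, 0],
    [0, 0, 0],
    [0, 0, 0],
    [0, 0, 0],
    [0, 0, 0],
    [0, 0, 0],
    [0, 0, 0]
  ],
  "grip": [0, 0.2, 0.36, 0.36, 0.36, 0.36, 0.36, 0.36, 0.36, 0.36, 0.36, 0.36, 0.36, 0.36, 0.36, 0.36, 0.36, 0.36, 0.36, 0.36]
}}

```text
clock: 15.3
tool_pos: [0.4551, -0.3466, 0.2598]
eef_rot: [1.0, -0.026, 0.0, 0.0]
contact_force: [-0.4, -1.3, 0.2]
opening: 0.677
finger_force: 0.0
```

Request:
{"api": "play_rows", "payload": {
  "translation": [
    [0, 0, 0],
    [0, 0, 0],
    [0, 0, 0]
  ],
  "delta_rot": [
    [0, 0, 0],
    [0, 0, 0],
    [0, 0, 0]
  ],
  "grip": [0.36, 0.36, 0.36]
}}

```text
clock: 15.68
tool_pos: [0.4567, -0.3433, 0.2593]
eef_rot: [1.0, -0.025, 0.0, -0.0]
contact_force: [0.2, -0.3, -0.6]
opening: 0.678
finger_force: 0.0
```

```bash
python3 - <<'E'
from h import *
im,k=snap("wrist","w5"); print(r.get_state()["tool_pos"])
h=cv2.cvtColor(im,cv2.COLOR_BGR2HSV)
m=cv2.inRange(h,(0,0,170),(180,60,255))
n,l,st,c=cv2.connectedComponentsWithStats(m)
for i in range(1,n):
    if 25<st[i,4]<1500:
        p=onplane("wrist",k,c[i],.05)[0]
        if np.linalg.norm(p-[.457,-.346])<.08: print(c[i],st[i,4],np.round(p,4))
E
```

```text
[ 0.45671381 -0.34337013  0.25922947]
[260.59574468 134.31914894] 47 [ 0.5105 -0.2942]
[297.55045872 152.48623853] 109 [ 0.4911 -0.3282]
[348.03 152.87] 100 [ 0.4885 -0.3757]
[244.58333333 167.41666667] 48 [ 0.4798 -0.276 ]
[263.27027027 172.86486486] 37 [ 0.4734 -0.2939]
[236.83673469 177.40816327] 49 [ 0.4705 -0.2672]
[256.58333333 184.11111111] 36 [ 0.4627 -0.2864]
[238.91489362 200.37234043] 94 [ 0.4472 -0.2668]
[263.2        203.22666667] 75 [ 0.4432 -0.2912]
[257.03703704 215.03703704] 27 [ 0.4312 -0.2837]
[250.48780488 219.02439024] 41 [ 0.4273 -0.2765]
[298.34939759 224.65060241] 83 [ 0.4193 -0.3245]
[346.38461538 224.93589744] 78 [ 0.4167 -0.3724]
[255.23333333 228.4       ] 30 [ 0.4171 -0.2803]
```

View pics/w5.png

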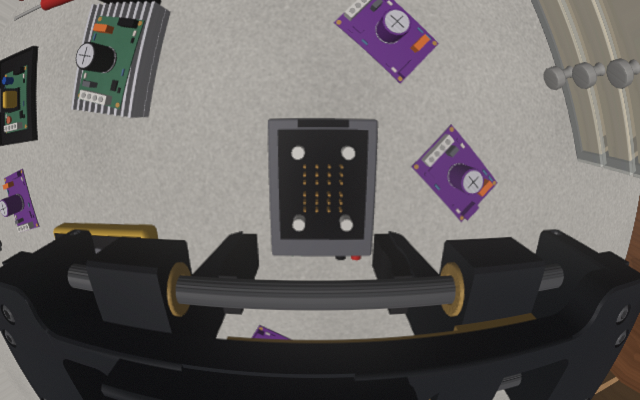

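The picture shows the empty jig with its pillars at (298,152), (348,153), (298,225) and (346,225). This gives jig centre (0.4539,-0.3502) and yaw −2.95°. Next, over the stand.

Request:
{"api": "play_rows", "payload": {
  "translation": [
    [0.0166, -0.0237, 0],
    [0.0166, -0.0237, 0],
    [0.0166, -0.0237, 0],
    [0.0166, -0.0237, 0],
    [0.0166, -0.0237, 0],
    [0.0166, -0.0237, 0],
    [0.0166, -0.0237, 0],
    [0.0166, -0.0237, 0],
    [0.0166, -0.0237, 0],
    [0.0166, -0.0237, 0],
    [0, 0, 0],
    [0, 0, 0],
    [0, 0, 0]
  ],
  "delta_rot": [
    [0, 0, 0],
    [0, 0, 0],
    [0, 0, 0],
    [0, 0, 0],
    [0, 0, 0],
    [0, 0, 0],
    [0, 0, 0],
    [0, 0, 0],
    [0, 0, 0],
    [0, 0, 0],
    [0, 0, 0],
    [0, 0, 0],
    [0, 0, 0]
  ],
  "grip": [0.36, 0.36, 0.36, 0.36, 0.36, 0.36, 0.36, 0.36, 0.36, 0.36, 0.36, 0.36, 0.36]
}}

```text
clock: 17.35
tool_pos: [0.6331, -0.1185, 0.2591]
eef_rot: [1.0, -0.027, -0.0, 0.001]
contact_force: [-0.4, -0.3, 0.8]
opening: 0.679
finger_force: 0.0
```

```bash
python3 - <<'E'
from h import *
im,k=snap("wrist","w6"); s=r.get_state()
b=board("wrist",k,im,.047,[.63,-.12]); print(b)
o=im.copy(); cv2.polylines(o,[np.round(rect("wrist",k,b[0],b[2],.047,.1,.07)).astype(int)],True,(0,0,255),1)
cv2.imwrite("pics/w6o.png",o)
move(np.r_[b[0],.1235],b[2])
E
```

```text
(array([ 0.61462964, -0.1207276 ]), (98.29569244384766, 68.73930358886719), -21.1612548828125)
tcp [ 0.6332 -0.1185  0.2591] yaw -3.09 tilt [-0.0005 -0.0009] shift [-18.3   3.1 135.6] turn tool z 18.1 rotvec [ 0.06  0.02 18.07] shift after turn [-16.5   8.8 135.6]
```

View pics/w6o.png

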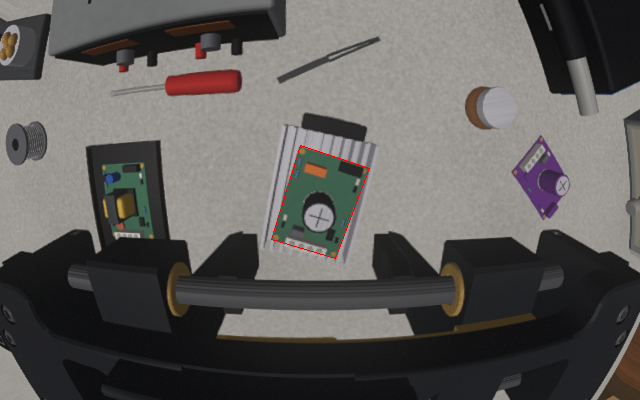

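The red box fits the capacitor board on the stand (image centre about (320,203)). The board lies about 8° off the stand's own yaw. I'll grasp it with a turn of 18.1°.

Request:
{"api": "play_rows", "payload": {
  "translation": [
    [0, 0, 0],
    [0, 0, 0],
    [-0.0083, 0.0044, 0],
    [-0.0082, 0.0044, 0],
    [0, 0, 0.03],
    [0, 0, 0.03],
    [0, 0, 0.03],
    [0, 0, 0.02],
    [0, 0, 0.015],
    [0, 0, 0.0106],
    [0, 0, 0],
    [0, 0, 0],
    [0, 0, 0]
  ],
  "delta_rot": [
    [0, 0, 9],
    [0, 0, 9.1],
    [0, 0, 0],
    [0, 0, 0],
    [0, 0, 0],
    [0, 0, 0],
    [0, 0, 0],
    [0, 0, 0],
    [0, 0, 0],
    [0, 0, 0],
    [0, 0, 0],
    [0, 0, 0],
    [0, 0, 0]
  ],
  "grip": [0.6, 0.6, 0.6, 0.6, 0.6, 0.6, 0.6, 0.6, 0.6, 0.6, 0.6, 0.6, 0.6]
}}

```text
clock: 19.02
tool_pos: [0.6158, -0.1194, 0.1242]
eef_rot: [0.983, -0.183, 0.001, 0.0]
contact_force: [0.1, 0.9, -0.4]
opening: 0.8
finger_force: 0.0
```

```bash
python3 - <<'E'
from h import *
im,k=snap("wrist","w7")
move([.6146,-.1207,.1235],-21.16)
b=board("wrist",k,im,.047,[.6146,-.1207]); print(b)
E
```

```text
tcp [ 0.6157 -0.1194  0.1241] yaw -21.08 tilt [ 0.0012 -0.0003] shift [-0.6  1.7  0.6] turn tool z 0.1 rotvec [-0.01 -0.07  0.08] shift after turn [-0.6  1.7  0.6]
(array([ 0.62613737, -0.12500286]), (74.5240478515625, 69.60604095458984), -21.037513732910156)
```

View pics/w7.png

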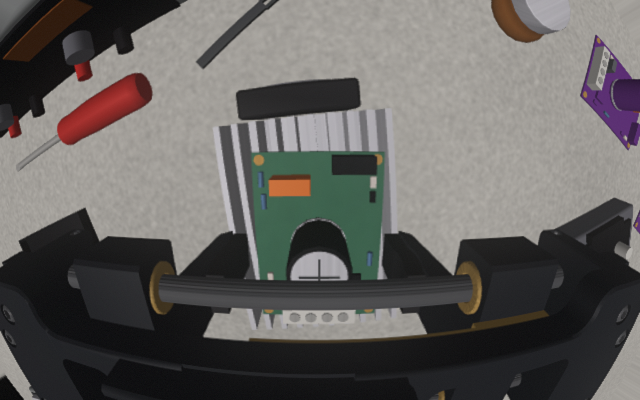

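The can (about (319,265)) sits between the fingers, 1.7 mm off-centre. I'll correct that, close and lift.

Request:
{"api": "play_rows", "payload": {
  "translation": [
    [-0.0006, 0.0015, 0.0005],
    [0, 0, 0],
    [0, 0, 0],
    [0, 0, 0],
    [0, 0, 0],
    [0, 0, 0],
    [0, 0, 0],
    [0, 0, 0],
    [0, 0, 0],
    [0, 0, -0.003],
    [0, 0, -0.01],
    [0, 0, -0.02],
    [0, 0, -0.03],
    [0, 0, -0.03],
    [0, 0, -0.02],
    [0, 0, 0],
    [0, 0, 0]
  ],
  "delta_rot": [
    [0, 0, 0],
    [0, 0, 0],
    [0, 0, 0],
    [0, 0, 0],
    [0, 0, 0],
    [0, 0, 0],
    [0, 0, 0],
    [0, 0, 0],
    [0, 0, 0],
    [0, 0, 0],
    [0, 0, 0],
    [0, 0, 0],
    [0, 0, 0],
    [0, 0, 0],
    [0, 0, 0],
    [0, 0, 0],
    [0, 0, 0]
  ],
  "grip": [0.36, 0.1, -0.1, -1, -1, -1, -1, -1, -1, -1, -1, -1, -1, -1, -1, -1, -1],
  "squeeze": 20
}}

```text
clock: 21.2
tool_pos: [0.6138, -0.1203, 0.2358]
eef_rot: [0.983, -0.183, -0.0, 0.0]
contact_force: [0.0, 0.8, -2.1]
opening: 0.333
finger_force: 20.0
```

```bash
python3 - <<'E'
from h import *
im,k=snap("wrist","w8"); s=r.get_state(); z=s["tool_pos"][2]
b=board("wrist",k,im,z-.0785+.002,s["tool_pos"][:2]); print(b, s["opening"])
# stand seen beside the board? target for the jig
move([.4539,-.3502,z],-2.95)
E
```

```text
(array([ 0.63748032, -0.12950221]), (69.95777893066406, 48.77356719970703), 68.43798828125) 0.3376184994749939
tcp [ 0.6137 -0.1203  0.2353] yaw -21.08 tilt [-0.0016  0.0003] shift [-6.64e+01  2.72e+02  2.00e-01] turn tool z -18.1 rotvec [  0.     0.09 -18.13] shift after turn [-147.7  237.9    0. ]
```

View pics/w8.png

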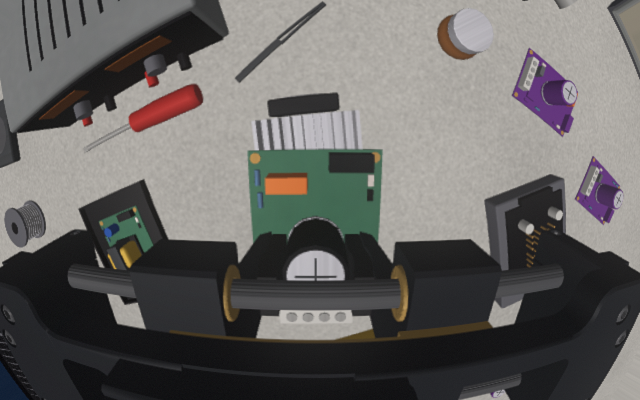

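The board is held level and centred in the gripper: the front edge is 50 mm ahead of the TCP and the lateral offset is about 0. I'll carry it to the jig.

Request:
{"api": "play_rows", "payload": {
  "translation": [
    [-0.0066, 0.0272, 0],
    [-0.0066, 0.0272, 0],
    [-0.0066, 0.0272, 0],
    [-0.0066, 0.0272, 0],
    [-0.0067, 0.0272, 0],
    [-0.0067, 0.0272, 0],
    [-0.0067, 0.0272, 0],
    [-0.0067, 0.0272, 0],
    [-0.0067, 0.0272, 0],
    [-0.0067, 0.0272, 0],
    [0, 0, 0],
    [0, 0, 0],
    [0, 0, 0],
    [0, 0, 0],
    [0, 0, 0],
    [0, 0, 0]
  ],
  "delta_rot": [
    [0, 0, 0],
    [0, 0, 0],
    [0, 0, 0],
    [0, 0, 0],
    [0, 0, 0],
    [0, 0, 0],
    [0, 0, 0],
    [0, 0, 0],
    [0, 0, 0],
    [0, 0, 0],
    [0, 0, -6.1],
    [0, 0, -6.1],
    [0, 0, -6.1],
    [0, 0, 0],
    [0, 0, 0],
    [0, 0, 0]
  ],
  "grip": [-1, -1, -1, -1, -1, -1, -1, -1, -1, -1, -1, -1, -1, -1, -1, -1]
}}

```text
clock: 23.25
tool_pos: [0.4542, -0.3502, 0.2357]
eef_rot: [1.0, -0.025, -0.0, -0.0]
contact_force: [0.2, -0.8, -2.1]
opening: 0.331
finger_force: 20.0
```

```bash
python3 - <<'E'
from h import *
for i in range(2):
    im,k=snap("wrist"); s=r.get_state(); t=s["tool_pos"]
    b=board("wrist",k,im,t[2]-.0785+.002,t[:2]); print(b)
    move([.4539,-.3502,.1285],-2.7)
E
```

```text
(array([ 0.48031301, -0.35136907]), (69.51913452148438, 48.291046142578125), 87.39744567871094)
tcp [ 0.4542 -0.3502  0.2358] yaw -2.82 tilt [-0.0003 -0.    ] shift [ -0.3  -0.  107.3] turn tool z -0.1 rotvec [ 0.    0.01 -0.12] shift after turn [ -0.3  -0.  107.3]
(array([ 0.48035949, -0.3513288 ]), (69.49642944335938, 48.313751220703125), 87.39744567871094)
tcp [ 0.4543 -0.3502  0.2359] yaw -2.81 tilt [-0.0002 -0.0001] shift [ -0.4   0.  107.4] turn tool z -0.1 rotvec [ 0.    0.01 -0.11] shift after turn [ -0.4   0.  107.4]
```

Request:
{"api": "play_rows", "payload": {
  "translation": [
    [-0.0003, 0, 0.02],
    [0, 0, 0.03],
    [0, 0, 0.03],
    [0, 0, 0.015],
    [0, 0, 0.006],
    [0, 0, 0.002],
    [0, 0, 0.001],
    [0, 0, 0],
    [0, 0, 0],
    [0, 0, 0]
  ],
  "delta_rot": [
    [0, 0, 0.2],
    [0, 0, 0],
    [0, 0, 0],
    [0, 0, 0],
    [0, 0, 0],
    [0, 0, 0],
    [0, 0, 0],
    [0, 0, 0],
    [0, 0, 0],
    [0, 0, 0]
  ],
  "grip": [-1, -1, -1, -1, -1, -1, -1, -1, -1, -1]
}}

```text
clock: 24.6
tool_pos: [0.454, -0.3504, 0.1322]
eef_rot: [1.0, -0.026, 0.0, 0.0]
contact_force: [0.2, -0.7, -2.2]
opening: 0.331
finger_force: 20.0
```

```bash
python3 - <<'E'
from h import *
move([.4539,-.3502,.1285],-2.95)
E
```

```text
tcp [ 0.454  -0.3504  0.1322] yaw -2.99 tilt [ 0.0003 -0.0003] shift [-0.1 -0.2  3.7] turn tool z -0.0 rotvec [ 0.01 -0.02 -0.04] shift after turn [-0.1 -0.2  3.7]
```

Request:
{"api": "play_rows", "payload": {
  "translation": [
    [0, 0, 0.001],
    [0, 0, 0.001],
    [0, 0, 0.0006],
    [0, 0, 0.0005],
    [0, 0, 0.0004],
    [0, 0, 0]
  ],
  "delta_rot": [
    [0, 0, 0],
    [0, 0, 0],
    [0, 0, 0],
    [0, 0, 0],
    [0, 0, 0],
    [0, 0, 0]
  ],
  "grip": [-1, -1, -1, -1, -1, -1]
}}

```text
clock: 25.35
tool_pos: [0.454, -0.3503, 0.1284]
eef_rot: [1.0, -0.026, 0.0, 0.0]
contact_force: [-0.4, -0.8, -0.4]
opening: 0.335
finger_force: 20.0
```

Request:
{"api": "play_rows", "payload": {
  "translation": [
    [0, 0, 0.0003],
    [0, 0, 0],
    [0, 0, 0],
    [0, 0, 0],
    [0, 0, 0],
    [0, 0, 0],
    [0, 0, -0.01],
    [0, 0, -0.02],
    [0, 0, -0.03],
    [0, 0, -0.04],
    [0, 0, -0.03],
    [0, 0, 0],
    [0, 0, 0]
  ],
  "delta_rot": [
    [0, 0, 0],
    [0, 0, 0],
    [0, 0, 0],
    [0, 0, 0],
    [0, 0, 0],
    [0, 0, 0],
    [0, 0, 0],
    [0, 0, 0],
    [0, 0, 0],
    [0, 0, 0],
    [0, 0, 0],
    [0, 0, 0],
    [0, 0, 0]
  ],
  "grip": [-1, -1, 0, 0.1, 0.36, 0.36, 0.36, 0.36, 0.36, 0.36, 0.36, 0.36, 0.36]
}}

```text
clock: 26.98
tool_pos: [0.4536, -0.35, 0.2579]
eef_rot: [1.0, -0.026, -0.0, -0.0]
contact_force: [-0.7, 0.6, -1.5]
opening: 0.681
finger_force: 0.0
```

```bash
python3 - <<'E'
from h import *
im,k=snap("wrist","w9")
print(board("wrist",k,im,.052,[.454,-.35]))
move([.615,-.12,.26],-15)
E
```

```text
(array([ 0.45452655, -0.35044836]), (98.91459655761719, 70.37064361572266), -2.7524795532226562)
tcp [ 0.4534 -0.3499  0.2574] yaw -2.98 tilt [-0.0015  0.0009] shift [ 149.4 -238.    -2.6] turn tool z 12.0 rotvec [-0.04  0.09 12.02] shift after turn [  96.6 -263.9   -2.6]
```

Request:
{"api": "play_rows", "payload": {
  "translation": [
    [0.0149, -0.0238, 0],
    [0.0149, -0.0238, 0],
    [0.0149, -0.0238, 0],
    [0.0149, -0.0238, 0],
    [0.0149, -0.0238, 0],
    [0.0149, -0.0238, 0],
    [0.0149, -0.0238, 0],
    [0.0149, -0.0238, 0],
    [0.0149, -0.0238, 0],
    [0.0149, -0.0238, 0],
    [0, 0, -0.003],
    [0, 0, 0],
    [0, 0, 0],
    [0, 0, 0]
  ],
  "delta_rot": [
    [0, 0, 0],
    [0, 0, 0],
    [0, 0, 0],
    [0, 0, 0],
    [0, 0, 0],
    [0, 0, 0],
    [0, 0, 0],
    [0, 0, 0],
    [0, 0, 0],
    [0, 0, 0],
    [0, 0, 6],
    [0, 0, 6],
    [0, 0, 0],
    [0, 0, 0]
  ],
  "grip": [0.36, 0.36, 0.36, 0.36, 0.36, 0.36, 0.36, 0.36, 0.36, 0.36, 0.36, 0.36, 0.36, 0.36]
}}

```text
clock: 28.78
tool_pos: [0.6148, -0.1203, 0.2603]
eef_rot: [0.992, -0.13, -0.001, 0.0]
contact_force: [1.0, -1.0, -0.5]
opening: 0.683
finger_force: 0.0
```

```bash
python3 - <<'E'
from h import *
im,k=snap("wrist","w10"); s=r.get_state(); print(s["tool_pos"])
for d in r.silhouettes("wrist","cooling_stand")[:2]:
    m=d["pixels"]; ys,xs=np.where(m); print(d["confidence"],m.sum(),xs.min(),xs.max(),ys.min(),ys.max())
    P=onplane("wrist",k,np.c_[xs,ys],.045); print(cv2.minAreaRect((P*1000).astype(np.float32)))
cv2.imwrite("pics/w10c.png",cv2.resize(im[80:300,200:440],None,fx=2.7,fy=2.7,interpolation=cv2.INTER_CUBIC))
E
```

```text
[ 0.61486412 -0.1203837   0.26053672]
0.78 12931 264 363 96 243
((627.72607421875, -121.3194580078125), (96.7004623413086, 147.99969482421875), 74.90613555908203)
```

View pics/w10c.png

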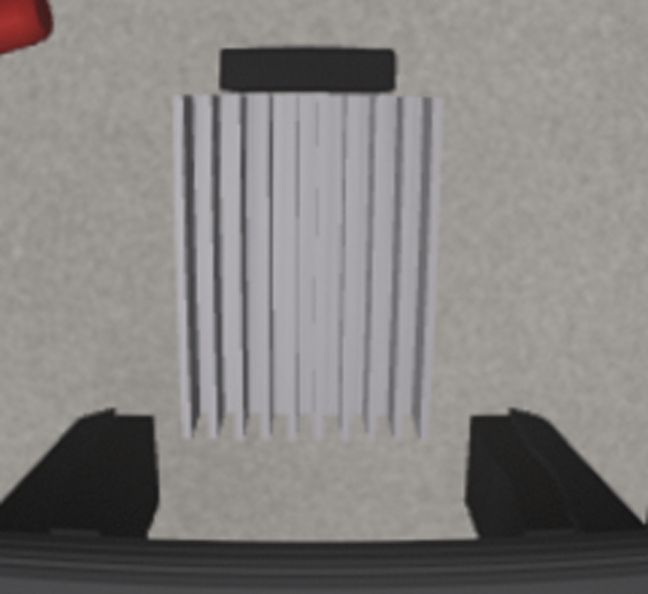

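The picture shows the empty fin block squarely, with crop corners (173,96), (442,96), (183,440) and (428,440) and the fan behind it.

```bash
python3 - <<'E'
from h import *
k=r.get_calibration("wrist"); im=cv2.imread("pics/w10.png")
px=(np.array([[173,96],[442,96],[428,440],[183,440]])+.5)/2.7-.5+[200,80]
P=onplane("wrist",k,px,.045); print(np.round(P,4).tolist(),P.mean(0))
print([np.linalg.norm(P[i]-P[(i+1)%4]) for i in range(4)])
for a,b in((3,0),(2,1)): v=P[b]-P[a]; print(np.degrees(np.arctan2(v[1],v[0])))
for a,b in((1,0),(2,3)): v=P[b]-P[a]; print(np.degrees(np.arctan2(v[1],v[0]))-90)
move([.455,.312,.26],-7)
E
```

```text
[[0.6944, -0.0908], [0.6698, -0.1829], [0.5443, -0.1484], [0.5687, -0.0565]] [ 0.6192852  -0.11963927]
[np.float64(0.09524178659092863), np.float64(0.1301729587937602), np.float64(0.09507364146723775), np.float64(0.13033450856155326)]
-15.280991510600339
-15.355460381181771
-14.96114065824601
-14.863149304770133
tcp [ 0.6149 -0.1204  0.2607] yaw -14.93 tilt [-0.0008  0.0002] shift [-266.  -376.6    0.9] turn tool z -7.9 rotvec [-0.    0.05 -7.93] shift after turn [-211.4 -409.7    0.7]
```

Request:
{"api": "play_rows", "payload": {
  "translation": [
    [-0.0222, -0.0314, 0],
    [-0.0222, -0.0314, 0],
    [-0.0222, -0.0314, 0],
    [-0.0222, -0.0314, 0],
    [-0.0222, -0.0314, 0],
    [-0.0222, -0.0314, 0],
    [-0.0222, -0.0314, 0],
    [-0.0222, -0.0314, 0],
    [-0.0222, -0.0314, 0],
    [-0.0222, -0.0314, 0],
    [-0.0222, -0.0314, 0],
    [-0.0222, -0.0314, 0],
    [0, 0, 0],
    [0, 0, 0],
    [0, 0, 0]
  ],
  "delta_rot": [
    [0, 0, 0],
    [0, 0, 0],
    [0, 0, 0],
    [0, 0, 0],
    [0, 0, 0],
    [0, 0, 0],
    [0, 0, 0],
    [0, 0, 0],
    [0, 0, 0],
    [0, 0, 0],
    [0, 0, 0],
    [0, 0, 0],
    [0, 0, 0],
    [0, 0, 0],
    [0, 0, 0]
  ],
  "grip": [0.36, 0.36, 0.36, 0.36, 0.36, 0.36, 0.36, 0.36, 0.36, 0.36, 0.36, 0.36, 0.36, 0.36, 0.36]
}}

```text
clock: 30.75
tool_pos: [0.456, 0.3108, 0.2612]
eef_rot: [0.991, -0.132, 0.0, 0.0]
contact_force: [-0.8, -0.1, -0.2]
opening: 0.677
finger_force: 0.0
```

```bash
python3 - <<'E'
from h import *
im,k=snap("wrist","w11"); s=r.get_state()
b=board("wrist",k,im,.050,[.455,.312]); print(b)
o=im.copy(); cv2.polylines(o,[np.round(rect("wrist",k,b[0],b[2],.050,.1,.07)).astype(int)],True,(0,0,255),1)
cv2.imwrite("pics/w11o.png",o)
move(np.r_[b[0],.1265],b[2])
E
```

```text
(array([0.44967307, 0.31186539]), (97.86195373535156, 68.6406478881836), -11.309928894042969)
tcp [0.456  0.311  0.2612] yaw -15.12 tilt [ 0.0003 -0.0008] shift [ -6.4   0.7 134.6] turn tool z -3.8 rotvec [ 0.04 -0.03 -3.81] shift after turn [ -6.3   0.4 134.7]
```

View pics/w11o.png

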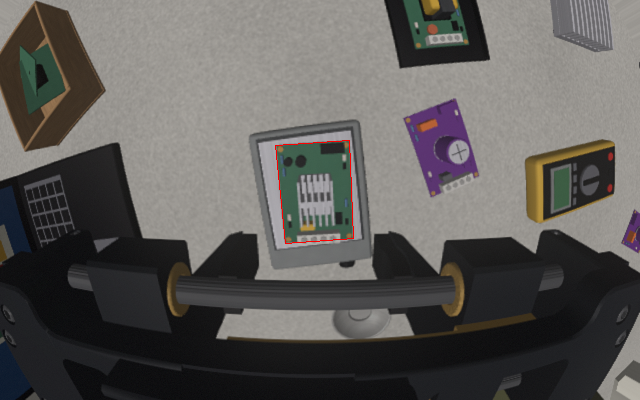

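The red box fits the heatsink board (centre about (314,192)). The way down is clear.

Request:
{"api": "play_rows", "payload": {
  "translation": [
    [0, 0, 0],
    [-0.0063, 0.0004, 0],
    [0, 0, 0.03],
    [0, 0, 0.03],
    [0, 0, 0.03],
    [0, 0, 0.02],
    [0, 0, 0.015],
    [0, 0, 0.0097],
    [0, 0, 0],
    [0, 0, 0],
    [0, 0, 0]
  ],
  "delta_rot": [
    [0, 0, -3.8],
    [0, 0, 0],
    [0, 0, 0],
    [0, 0, 0],
    [0, 0, 0],
    [0, 0, 0],
    [0, 0, 0],
    [0, 0, 0],
    [0, 0, 0],
    [0, 0, 0],
    [0, 0, 0]
  ],
  "grip": [0.6, 0.6, 0.6, 0.6, 0.6, 0.6, 0.6, 0.6, 0.6, 0.6, 0.6]
}}

```text
clock: 32.17
tool_pos: [0.4493, 0.3135, 0.127]
eef_rot: [0.995, -0.098, 0.0, -0.0]
contact_force: [0.3, 0.1, -0.7]
opening: 0.796
finger_force: 0.0
```

```bash
python3 - <<'E'
from h import *
move([.4497,.3119,.1265],-11.31)
E
```

```text
tcp [0.4493 0.3135 0.127 ] yaw -11.19 tilt [0.001  0.0007] shift [0.7 1.5 0.5] turn tool z 0.1 rotvec [-0.05 -0.05  0.12] shift after turn [0.7 1.5 0.5]
```

Request:
{"api": "play_rows", "payload": {
  "translation": [
    [0.0007, 0.0015, 0.0005],
    [0, 0, 0],
    [0, 0, 0],
    [0, 0, 0],
    [0, 0, 0],
    [0, 0, 0],
    [0, 0, 0],
    [0, 0, 0],
    [0, 0, 0],
    [0, 0, -0.003],
    [0, 0, -0.01],
    [0, 0, -0.02],
    [0, 0, -0.03],
    [0, 0, -0.03],
    [0, 0, -0.02],
    [0, 0, 0],
    [0, 0, 0]
  ],
  "delta_rot": [
    [0, 0, 0],
    [0, 0, 0],
    [0, 0, 0],
    [0, 0, 0],
    [0, 0, 0],
    [0, 0, 0],
    [0, 0, 0],
    [0, 0, 0],
    [0, 0, 0],
    [0, 0, 0],
    [0, 0, 0],
    [0, 0, 0],
    [0, 0, 0],
    [0, 0, 0],
    [0, 0, 0],
    [0, 0, 0],
    [0, 0, 0]
  ],
  "grip": [0.36, 0.1, -0.1, -1, -1, -1, -1, -1, -1, -1, -1, -1, -1, -1, -1, -1, -1],
  "squeeze": 20
}}

```text
clock: 34.3
tool_pos: [0.4489, 0.3114, 0.2384]
eef_rot: [0.995, -0.097, -0.0, 0.0]
contact_force: [0.4, -0.1, -1.9]
opening: 0.339
finger_force: 20.0
```

```bash
cat >> h.py <<'E'
def held(off):
    im,k=snap("wrist"); s=r.get_state(); t=s["tool_pos"]
    c,(w,h),a=board("wrist",k,im,t[2]-off+.002,t[:2]); M=R.from_quat(s["eef_rot"]).as_matrix()
    l=M.T@np.r_[c-t[:2],0]; print("held: front edge %.1f lateral %.1f"%(1000*l[0]+min(w,h)/2,1000*l[1]),"width",w,"board yaw %.2f"%((a+180)%90-90),"open",s["opening"])
E
python3 - <<'E'
from h import *
held(.0786); z=r.get_state()["tool_pos"][2]
move([.6193,-.1196,z],-15.15)
E
```

```text
held: front edge 49.3 lateral 0.3 width 69.79003143310547 board yaw -12.06 open 0.3380435095065475
tcp [0.4488 0.3114 0.2381] yaw -11.18 tilt [-0.0015 -0.0012] shift [2.508e+02 3.898e+02 3.000e-01] turn tool z 4.0 rotvec [0.08 0.07 3.97] shift after turn [277.2 371.4   0. ]
```

Request:
{"api": "play_rows", "payload": {
  "translation": [
    [0.0179, 0.0278, 0],
    [0.0179, 0.0278, 0],
    [0.0179, 0.0278, 0],
    [0.0179, 0.0278, 0],
    [0.0179, 0.0278, 0],
    [0.0179, 0.0278, 0],
    [0.0179, 0.0279, 0],
    [0.0179, 0.0279, 0],
    [0.0179, 0.0279, 0],
    [0.0179, 0.0279, 0],
    [0.0179, 0.0279, 0],
    [0.0179, 0.0279, 0],
    [0.018, 0.0279, 0],
    [0.018, 0.0279, 0],
    [0, 0, 0],
    [0, 0, 0],
    [0, 0, 0]
  ],
  "delta_rot": [
    [0, 0, 0],
    [0, 0, 0],
    [0, 0, 0],
    [0, 0, 0],
    [0, 0, 0],
    [0, 0, 0],
    [0, 0, 0],
    [0, 0, 0],
    [0, 0, 0],
    [0, 0, 0],
    [0, 0, 0],
    [0, 0, 0],
    [0, 0, 0],
    [0, 0, 0],
    [0, 0, 4],
    [0, 0, 0],
    [0, 0, 0]
  ],
  "grip": [-1, -1, -1, -1, -1, -1, -1, -1, -1, -1, -1, -1, -1, -1, -1, -1, -1]
}}

```text
clock: 36.48
tool_pos: [0.6194, -0.1187, 0.2382]
eef_rot: [0.991, -0.131, -0.001, -0.0]
contact_force: [0.1, 0.6, -1.1]
opening: 0.336
finger_force: 20.0
```

```bash
python3 - <<'E'
from h import *
held(.0786); move([.6193,-.1196,.1236],-15.15); held(.0786)
E
```

```text
held: front edge 49.4 lateral 0.3 width 69.4612808227539 board yaw -15.71 open 0.33920739736531624
tcp [ 0.6195 -0.1186  0.2384] yaw -15.06 tilt [-0.0011  0.0006] shift [  0.2   1.  114.8] turn tool z 0.1 rotvec [-0.02  0.07  0.09] shift after turn [1.000e-01 1.000e+00 1.148e+02]
held: front edge 49.5 lateral 0.2 width 69.52144622802734 board yaw -15.71 open 0.3368285275852384
```

Request:
{"api": "play_rows", "payload": {
  "translation": [
    [0.0005, 0.0009, 0.02],
    [0, 0, 0.03],
    [0, 0, 0.03],
    [0, 0, 0.02],
    [0, 0, 0.008],
    [0, 0, 0.002],
    [0, 0, 0.001],
    [0, 0, 0],
    [0, 0, 0]
  ],
  "delta_rot": [
    [0, 0, -0.3],
    [0, 0, 0],
    [0, 0, 0],
    [0, 0, 0],
    [0, 0, 0],
    [0, 0, 0],
    [0, 0, 0],
    [0, 0, 0],
    [0, 0, 0]
  ],
  "grip": [-1, -1, -1, -1, -1, -1, -1, -1, -1]
}}

```text
clock: 37.7
tool_pos: [0.6203, -0.1206, 0.1285]
eef_rot: [0.992, -0.13, 0.0, 0.0]
contact_force: [0.5, 0.6, -1.3]
opening: 0.336
finger_force: 20.0
```

```bash
python3 - <<'E'
from h import *
move([.6197,-.1197,.1236],-14.85)
E
```

```text
tcp [ 0.6203 -0.1206  0.1285] yaw -14.89 tilt [ 0.001  -0.0002] shift [-0.8 -0.7  4.9] turn tool z -0.0 rotvec [-0.   -0.06 -0.04] shift after turn [-0.8 -0.7  4.9]
```

Request:
{"api": "play_rows", "payload": {
  "translation": [
    [-0.0006, -0.0006, 0.0015],
    [0, 0, 0.0012],
    [0, 0, 0.0006],
    [0, 0, 0.0005],
    [0, 0, 0.0004],
    [0, 0, 0.0003],
    [0, 0, 0]
  ],
  "delta_rot": [
    [0, 0, 0],
    [0, 0, 0],
    [0, 0, 0],
    [0, 0, 0],
    [0, 0, 0],
    [0, 0, 0],
    [0, 0, 0]
  ],
  "grip": [-1, -1, -1, -1, -1, -1, -1]
}}

```text
clock: 38.58
tool_pos: [0.6196, -0.1198, 0.1234]
eef_rot: [0.992, -0.13, 0.0, 0.0]
contact_force: [0.1, -0.3, -2.1]
opening: 0.338
finger_force: 20.0
```

Request:
{"api": "play_rows", "payload": {
  "translation": [
    [0, 0, 0.0003],
    [0, 0, 0.0003],
    [0, 0, 0]
  ],
  "delta_rot": [
    [0, 0, 0],
    [0, 0, 0],
    [0, 0, 0]
  ],
  "grip": [-1, -1, -1]
}}

```text
clock: 38.95
tool_pos: [0.6196, -0.1198, 0.1229]
eef_rot: [0.992, -0.13, 0.0, 0.0]
contact_force: [-0.3, -0.2, -0.7]
opening: 0.343
finger_force: 20.0
```

Request:
{"api": "play_rows", "payload": {
  "translation": [
    [0, 0, 0.0003],
    [0, 0, 0],
    [0, 0, 0],
    [0, 0, 0],
    [0, 0, 0],
    [0, 0, 0],
    [0, 0, -0.01],
    [0, 0, -0.02],
    [0, 0, -0.03],
    [0, 0, -0.04],
    [0, 0, -0.035],
    [0, 0, 0],
    [0, 0, 0]
  ],
  "delta_rot": [
    [0, 0, 0],
    [0, 0, 0],
    [0, 0, 0],
    [0, 0, 0],
    [0, 0, 0],
    [0, 0, 0],
    [0, 0, 0],
    [0, 0, 0],
    [0, 0, 0],
    [0, 0, 0],
    [0, 0, 0],
    [0, 0, 0],
    [0, 0, 0]
  ],
  "grip": [-1, -1, 0, 0.1, 0.36, 0.36, 0.36, 0.36, 0.36, 0.36, 0.36, 0.36, 0.36]
}}

```text
clock: 40.58
tool_pos: [0.6192, -0.1197, 0.2579]
eef_rot: [0.992, -0.13, 0.0, -0.0]
contact_force: [0.2, 0.9, -0.1]
opening: 0.68
finger_force: 0.0
```

```bash
python3 - <<'E'
from h import *
im,k=snap("wrist","w12")
print(board("wrist",k,im,.047,[.619,-.12]))
move([.455,.312,.26],-8)
E
```

```text
(array([ 0.61966315, -0.12007274]), (97.36005401611328, 68.2801742553711), -15.068489074707031)
tcp [ 0.6189 -0.1196  0.2571] yaw -14.88 tilt [-0.0014  0.0002] shift [-269.3 -375.1   -2.6] turn tool z -6.9 rotvec [ 0.    0.08 -6.88] shift after turn [-222.4 -404.6   -2.9]
```

Request:
{"api": "play_rows", "payload": {
  "translation": [
    [-0.0224, -0.0313, 0],
    [-0.0224, -0.0313, 0],
    [-0.0224, -0.0313, 0],
    [-0.0224, -0.0313, 0],
    [-0.0224, -0.0313, 0],
    [-0.0224, -0.0313, 0],
    [-0.0224, -0.0313, 0],
    [-0.0224, -0.0313, 0],
    [-0.0224, -0.0313, 0],
    [-0.0224, -0.0313, 0],
    [-0.0224, -0.0313, 0],
    [-0.0224, -0.0313, 0],
    [0, 0, -0.003],
    [0, 0, 0],
    [0, 0, 0]
  ],
  "delta_rot": [
    [0, 0, 0],
    [0, 0, 0],
    [0, 0, 0],
    [0, 0, 0],
    [0, 0, 0],
    [0, 0, 0],
    [0, 0, 0],
    [0, 0, 0],
    [0, 0, 0],
    [0, 0, 0],
    [0, 0, 0],
    [0, 0, 0],
    [0, 0, -6.9],
    [0, 0, 0],
    [0, 0, 0]
  ],
  "grip": [0.36, 0.36, 0.36, 0.36, 0.36, 0.36, 0.36, 0.36, 0.36, 0.36, 0.36, 0.36, 0.36, 0.36, 0.36]
}}

```text
clock: 42.5
tool_pos: [0.4564, 0.3113, 0.2599]
eef_rot: [0.997, -0.071, -0.0, 0.001]
contact_force: [-0.4, -0.0, 0.7]
opening: 0.683
finger_force: 0.0
```

```bash
python3 - <<'E'
from h import *
im,k=snap("wrist","w13"); print(r.get_state()["tool_pos"])
g=cv2.cvtColor(im,cv2.COLOR_BGR2GRAY); p=toimg("wrist",k,[[.453,.315,.048]])[0]; i=p.astype(int)
print(p,im[i[1],i[0]])
ff=np.zeros((402,642),np.uint8); _,o,_,bb=cv2.floodFill(cv2.medianBlur(im,3),ff,tuple(int(v) for v in i),(0,0,255),(3,)*3,(3,)*3,4|(255<<8)); m=ff[1:-1,1:-1]; print(bb)
c,wh,a=board("wrist",k,im,.048,[.453,.315],mask=m); print(c,wh,a)
o=im.copy()
cv2.polylines(o,[np.round(rect("wrist",k,c,a,.048,.112,.09)).astype(int)],True,(0,0,255),1)
cv2.imwrite("pics/w13c.png",cv2.resize(o[80:300,200:440],None,fx=2.7,fy=2.7,interpolation=cv2.INTER_CUBIC))
E
```

```text
[0.45644972 0.31131427 0.26002491]
[311.51111589 190.15914593] [167 162 164]
(264, 136, 93, 108)
[0.45161731 0.31542209] (109.28190612792969, 88.73612213134766) -7.707481384277344
```

View pics/w13c.png

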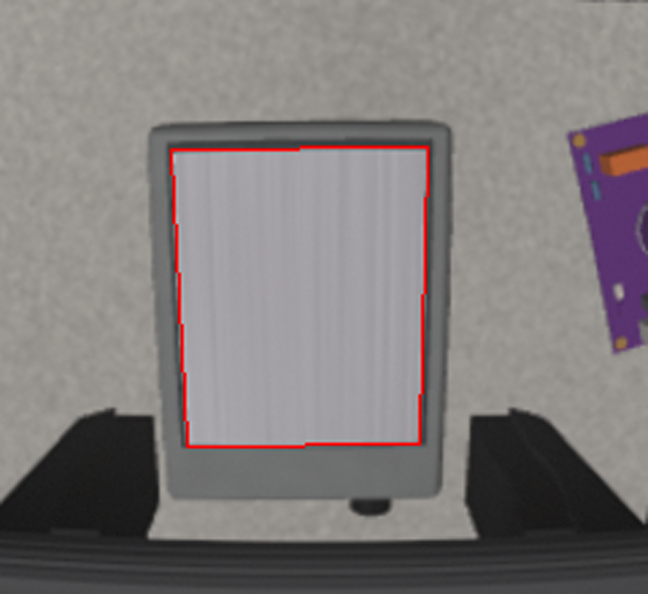

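The red box coincides with the aluminium plate's edges (crop (172,150) to (425,445)). The hot plate is at (0.4516, 0.3154) with yaw −7.7°. Now the parked board.

```bash
python3 -c "
from h import *
move([.6205,.126,.26],-2.95)"
```

```text
tcp [0.4564 0.3113 0.26  ] yaw -8.16 tilt [-0.0007 -0.0011] shift [1.887e+02 1.602e+02 1.000e-01] turn tool z -5.2 rotvec [ 0.07  0.03 -5.21] shift after turn [173.4 176.6   0. ]
```

Request:
{"api": "play_rows", "payload": {
  "translation": [
    [0.0236, 0.02, 0],
    [0.0236, 0.02, 0],
    [0.0236, 0.02, 0],
    [0.0236, 0.02, 0],
    [0.0236, 0.02, 0],
    [0.0236, 0.02, 0],
    [0.0236, 0.02, 0],
    [0.0236, 0.02, 0],
    [0, 0, 0],
    [0, 0, 0],
    [0, 0, 0]
  ],
  "delta_rot": [
    [0, 0, 0],
    [0, 0, 0],
    [0, 0, 0],
    [0, 0, 0],
    [0, 0, 0],
    [0, 0, 0],
    [0, 0, 0],
    [0, 0, 0],
    [0, 0, -5.2],
    [0, 0, 0],
    [0, 0, 0]
  ],
  "grip": [0.36, 0.36, 0.36, 0.36, 0.36, 0.36, 0.36, 0.36, 0.36, 0.36, 0.36]
}}

```text
clock: 43.92
tool_pos: [0.6207, 0.1278, 0.2603]
eef_rot: [1.0, -0.025, -0.0, -0.0]
contact_force: [-0.2, 0.6, 0.2]
opening: 0.677
finger_force: 0.0
```

```bash
python3 - <<'E'
from h import *
im,k=snap("wrist","w14"); b=board("wrist",k,im,.005,[.6205,.126]); print(b)
move(np.r_[b[0],.0805],b[2])
E
```

```text
(array([0.61959415, 0.12587381]), (99.14839172363281, 70.43753814697266), -2.9903411865234375)
tcp [0.6207 0.1279 0.2604] yaw -2.84 tilt [-0.0004  0.0001] shift [ -0.9   2.1 179.9] turn tool z 0.2 rotvec [-0.    0.02  0.15] shift after turn [ -1.    2.1 179.9]
```

Request:
{"api": "play_rows", "payload": {
  "translation": [
    [-0.0009, 0.002, 0.02],
    [0, 0, 0.035],
    [0, 0, 0.035],
    [0, 0, 0.035],
    [0, 0, 0.025],
    [0, 0, 0.015],
    [0, 0, 0.009],
    [0, 0, 0.005],
    [0, 0, 0],
    [0, 0, 0],
    [0, 0, 0]
  ],
  "delta_rot": [
    [0, 0, 0.1],
    [0, 0, 0],
    [0, 0, 0],
    [0, 0, 0],
    [0, 0, 0],
    [0, 0, 0],
    [0, 0, 0],
    [0, 0, 0],
    [0, 0, 0],
    [0, 0, 0],
    [0, 0, 0]
  ],
  "grip": [0.36, 0.36, 0.36, 0.36, 0.36, 0.36, 0.36, 0.36, 0.36, 0.36, 0.36]
}}

```text
clock: 45.35
tool_pos: [0.6203, 0.1257, 0.0821]
eef_rot: [1.0, -0.025, 0.0, -0.0]
contact_force: [-0.4, -1.1, -0.6]
opening: 0.683
finger_force: 0.0
```

```bash
python3 -c "
from h import *
move([.6196,.1259,.0805],-2.97)"
```

```text
tcp [0.6203 0.1257 0.0821] yaw -2.89 tilt [0.0009 0.0002] shift [-0.8 -0.2  1.6] turn tool z 0.1 rotvec [-0.01 -0.05  0.08] shift after turn [-0.8 -0.2  1.6]
```

Request:
{"api": "play_rows", "payload": {
  "translation": [
    [-0.0007, 0, 0.0014],
    [0, 0, 0],
    [0, 0, 0],
    [0, 0, 0],
    [0, 0, 0],
    [0, 0, 0],
    [0, 0, 0],
    [0, 0, 0],
    [0, 0, -0.003],
    [0, 0, -0.01],
    [0, 0, -0.02],
    [0, 0, -0.03],
    [0, 0, -0.035],
    [0, 0, -0.035],
    [0, 0, -0.025],
    [0, 0, 0],
    [0, 0, 0]
  ],
  "delta_rot": [
    [0, 0, 0],
    [0, 0, 0],
    [0, 0, 0],
    [0, 0, 0],
    [0, 0, 0],
    [0, 0, 0],
    [0, 0, 0],
    [0, 0, 0],
    [0, 0, 0],
    [0, 0, 0],
    [0, 0, 0],
    [0, 0, 0],
    [0, 0, 0],
    [0, 0, 0],
    [0, 0, 0],
    [0, 0, 0],
    [0, 0, 0]
  ],
  "grip": [0.36, 0.1, -0.1, -1, -1, -1, -1, -1, -1, -1, -1, -1, -1, -1, -1, -1, -1],
  "squeeze": 20
}}

```text
clock: 47.48
tool_pos: [0.6187, 0.1255, 0.2377]
eef_rot: [1.0, -0.025, -0.001, 0.0]
contact_force: [0.7, 0.7, -0.8]
opening: 0.379
finger_force: 20.0
```

```bash
python3 -c "
from h import *
held(.0776); z=r.get_state()['tool_pos'][2]; move([.4516,.3154,z],-7.7)"
```

```text
held: front edge 49.9 lateral 0.1 width 69.71609497070312 board yaw -3.44 open 0.3840862056621122
tcp [0.6185 0.1255 0.2372] yaw -2.88 tilt [-0.0021 -0.0006] shift [-176.2 -181.3    0.2] turn tool z 4.8 rotvec [0.04 0.12 4.82] shift after turn [-190.8 -165.8   -0. ]
```

Request:
{"api": "play_rows", "payload": {
  "translation": [
    [-0.022, -0.0227, 0],
    [-0.022, -0.0227, 0],
    [-0.022, -0.0227, 0],
    [-0.022, -0.0227, 0],
    [-0.022, -0.0227, 0],
    [-0.022, -0.0226, 0],
    [-0.022, -0.0226, 0],
    [-0.022, -0.0226, 0],
    [0, 0, 0],
    [0, 0, 0],
    [0, 0, 0],
    [0, 0, 0]
  ],
  "delta_rot": [
    [0, 0, 0],
    [0, 0, 0],
    [0, 0, 0],
    [0, 0, 0],
    [0, 0, 0],
    [0, 0, 0],
    [0, 0, 0],
    [0, 0, 0],
    [0, 0, 4.7],
    [0, 0, 0],
    [0, 0, 0],
    [0, 0, 0]
  ],
  "grip": [-1, -1, -1, -1, -1, -1, -1, -1, -1, -1, -1, -1]
}}

```text
clock: 49.02
tool_pos: [0.453, 0.315, 0.2379]
eef_rot: [0.998, -0.066, -0.0, 0.0]
contact_force: [0.5, -0.0, -1.7]
opening: 0.383
finger_force: 20.0
```

```bash
python3 -c "
from h import *
held(.0776); move([.4516,.3154,.1258],-7.6)"
```

```text
held: front edge 49.4 lateral 0.4 width 69.41898345947266 board yaw -7.59 open 0.3833483653574997
tcp [0.453  0.3151 0.238 ] yaw -7.61 tilt [-0.0001 -0.0003] shift [-1.400e+00 -1.000e-01  1.122e+02] turn tool z -0.0 rotvec [ 0.02  0.   -0.01] shift after turn [-1.400e+00 -1.000e-01  1.122e+02]
```

Request:
{"api": "play_rows", "payload": {
  "translation": [
    [-0.0012, 0, 0.02],
    [0, 0, 0.03],
    [0, 0, 0.03],
    [0, 0, 0.018],
    [0, 0, 0.007],
    [0, 0, 0.002],
    [0, 0, 0.001],
    [0, 0, 0],
    [0, 0, 0]
  ],
  "delta_rot": [
    [0, 0, 0],
    [0, 0, 0],
    [0, 0, 0],
    [0, 0, 0],
    [0, 0, 0],
    [0, 0, 0],
    [0, 0, 0],
    [0, 0, 0],
    [0, 0, 0]
  ],
  "grip": [-1, -1, -1, -1, -1, -1, -1, -1, -1]
}}

```text
clock: 50.2
tool_pos: [0.4517, 0.3159, 0.1306]
eef_rot: [0.998, -0.066, 0.0, -0.0]
contact_force: [-0.1, -0.3, -2.0]
opening: 0.382
finger_force: 20.0
```

```bash
python3 -c "
from h import *
move([.4516,.3154,.1258],-7.6)"
```

```text
tcp [0.4517 0.3159 0.1306] yaw -7.58 tilt [0.0007 0.0005] shift [-0.   0.5  4.8] turn tool z 0.0 rotvec [-0.03 -0.04  0.02] shift after turn [-0.   0.5  4.8]
```

Request:
{"api": "play_rows", "payload": {
  "translation": [
    [0, 0.0004, 0.0015],
    [0, 0, 0.0012],
    [0, 0, 0.0006],
    [0, 0, 0.0005],
    [0, 0, 0.0004],
    [0, 0, 0.0003],
    [0, 0, 0]
  ],
  "delta_rot": [
    [0, 0, 0],
    [0, 0, 0],
    [0, 0, 0],
    [0, 0, 0],
    [0, 0, 0],
    [0, 0, 0],
    [0, 0, 0]
  ],
  "grip": [-1, -1, -1, -1, -1, -1, -1]
}}

```text
clock: 51.08
tool_pos: [0.4514, 0.3153, 0.1256]
eef_rot: [0.998, -0.066, 0.0, 0.0]
contact_force: [-0.1, -0.4, -0.9]
opening: 0.382
finger_force: 20.0
```

Request:
{"api": "play_rows", "payload": {
  "translation": [
    [0, 0, 0.0003],
    [0, 0, 0.0003],
    [0, 0, 0]
  ],
  "delta_rot": [
    [0, 0, 0],
    [0, 0, 0],
    [0, 0, 0]
  ],
  "grip": [-1, -1, -1]
}}

```text
clock: 51.45
tool_pos: [0.4515, 0.3153, 0.1251]
eef_rot: [0.998, -0.066, 0.0, -0.0]
contact_force: [0.1, 0.6, -0.3]
opening: 0.384
finger_force: 20.0
```

Request:
{"api": "play_rows", "payload": {
  "translation": [
    [0, 0, 0.0003],
    [0, 0, 0.0002],
    [0, 0, 0],
    [0, 0, 0],
    [0, 0, 0],
    [0, 0, 0],
    [0, 0, 0],
    [0, 0, -0.01],
    [0, 0, -0.02],
    [0, 0, -0.03],
    [0, 0, -0.04],
    [0, 0, -0.035],
    [0, 0, 0],
    [0, 0, 0],
    [0, 0, 0]
  ],
  "delta_rot": [
    [0, 0, 0],
    [0, 0, 0],
    [0, 0, 0],
    [0, 0, 0],
    [0, 0, 0],
    [0, 0, 0],
    [0, 0, 0],
    [0, 0, 0],
    [0, 0, 0],
    [0, 0, 0],
    [0, 0, 0],
    [0, 0, 0],
    [0, 0, 0],
    [0, 0, 0],
    [0, 0, 0]
  ],
  "grip": [-1, -1, -1, 0, 0.1, 0.36, 0.36, 0.36, 0.36, 0.36, 0.36, 0.36, 0.36, 0.36, 0.36]
}}

```text
clock: 53.32
tool_pos: [0.4508, 0.315, 0.2585]
eef_rot: [0.998, -0.066, -0.001, 0.001]
contact_force: [-0.6, -0.0, -0.4]
opening: 0.681
finger_force: 0.0
```

```bash
python3 - <<'E'
from h import *
im,k=snap("wrist","w15")
print(board("wrist",k,im,.050,[.4516,.3154]))
im,k=snap("side","s2")
E
```

```text
(array([0.4509844 , 0.31530213]), (97.75440216064453, 68.50240325927734), -7.765167236328125)
```

View pics/s2.png

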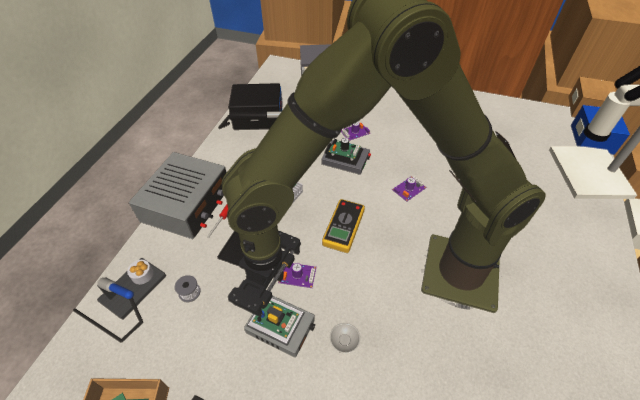

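The side picture shows the transformer board on the hot plate (280,318), the capacitor board on the jig (346,152) and the spool undisturbed (187,288). All three boards measure within 1 mm and 0.3° of their stations, so I'm handing in.

```bash
python3 -c "
from plant import r
print(r.finish_job())"
```

```text
the job is handed in; nothing more can be done
None
```

All three boards are on their next stations, within about 1 mm and 0.3° by the wrist camera, the hot board went straight from the hot plate to the cooling stand, and the job was handed in at about 53 s; the judge's verdict was not shown.

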